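Stand the dosing ball in its pipe ring

ROBOT

A 6-joint arm with a two-finger parallel gripper is mounted at the origin on the work surface. World frame = base frame: x ahead of the robot, y to its left, z up, the work surface at z = 0. Lengths are in m, angles in rad, forces in N, time in s.
With the tool pointing down it reaches from about 0.35 to 0.775 m from the base axis. Payload 5.5 kg.
Tool frame: the origin (TCP) lies at the very end of the fingers, on their centre line; the grasp point (between the pads) lies 19 mm behind it (grip_point_offset is the distance from the TCP to the grasp point, in m); z points along the fingers, y is the direction in which the jaws open and shut (so a half turn about z gives the same grasp; the last joint's range is limited). The gripper opens to 85 mm and grips with 20 to 120 N. Pads are 22 mm wide; open, the fingers measure 114 mm over their backs; the gripper's body (76 mm by 85 mm) begins 54 mm behind the grasp point. The pads swing forward as they close: fully open they stand 13 mm farther back than shut.
Start: joints at [0.99, 0.313, 0.046, 1.304, 0, 1.431], TCP at [0.245, 0.52, 0.231] pointing down, gripper open.
Joint ranges: [-2.76, 2.76], [-0.86, 1.69], [-1.03, 1.26], [-2.2, 2.34], [-1.47, 1.5], [-3.14, 3.14]. Speed limits (rad/s): [2.57, 2.57, 3.14, 3.14, 3.14, 3.14].

INTERFACE

Orientations are given as a unit quaternion [w, x, y, z].
In Python, from workcell import * gives the robot as it stands.
- The arm moves only by the shell command python3 -m crank 'ROWS' [OPENING] [FORCE]. ROWS is a JSON object of lists of equal length, an entry for each row: "travel": the shift along the tool's x, y, z in units of 40 mm (1.0 is 40 mm), a list of three; "turn": the turn about the tool's z in rad. In form: {"travel": [[x, y, z], ...], "turn": [turn, ...]}. A call has 1 to 5 rows; each row is the pose to reach, as a shift and turn from the pose commanded when the call began, along the tool's axes at that moment; what a row does not reach only later rows make up. A row lasts 1/12 s, in which the tool goes at most 41.7 mm and 7.16 degrees, less where a joint would pass 70% of its speed; a pose out of reach is approached as far as the arm can. A call with a gripper value outside its range is refused whole. OPENING is the finger opening in mm, from 0 to 85.4, set as the call begins (- or left out, the last holds). The fingers move at their own pace and stop on an object; FORCE is the grip in N (left out, the last holds). Time passes only in rows, so rows that repeat a pose let the fingers close. It gives the time, the measured TCP pose, the force and the opening at its end, in the units of the state.
- get_state(): the state, without advancing time (a new reading comes with each control period).
- read_camera(name): name is "scene" or "top" or "wrist"; returns a dict with "image" (420x560x3 uint8, red, green, blue), "K" (3x3 intrinsics, pixels), "k1" (the pictures are not rectified: a ray, as slopes to the right and down, at radius r is drawn at 1 + k1 r^2 times it, then the intrinsics apply), "R" (3x3) and "t" (3): a world point X has camera coordinates R X + t. Camera axes: x right, y down, z forward; pixel columns grow to the right and rows downward; lengths in m; the calibration is good to about 2 mm. A picture is of the moment at which its call begins. There is no depth.
- hand_in(): hands the job in, once; it reports no verdict.
The state is a dict: "clock": time; "joint_pos": joint angles; "qvel": joint speeds; "tau": joint torques, N m; "tcp_pos": TCP position; "orientation": TCP orientation; "wrist_force": force on the tool from outside, world axes, zero at the start; "ft_torque": the same for the moment, N m; "finger_gap": finger opening in m.
Only numpy, scipy, OpenCV 4.12 (cv2) and the standard library are available. Lean on these libraries where they do the work, as an engineer would, in place of code of your own. Each camera call takes 0.05 s, during which the arm holds its last target. There are 200 camera calls.

TASK

The white laundry dosing ball is parked in the mouth of the glass jar. Take it by its neck and set it down, without dropping it, in the larger of the two short white-painted pipe rings, so that it stands there upright with its neck straight up. Leave the jar and both rings where they stand.

Things in the scene. Friction and masses are not known exactly. Their poses are not given: they have to be found in the camera images.
- ball_mid (a point): White plastic dosing ball: round body 64 mm across (cannot stand alone), straight round neck 40 mm across on top, 88 mm high in all, 80 g, starting upright in the jar mouth. This point: on its axis half-way up, 44 mm above its lowest point and 12 mm above the round body's centre; z along the neck to its mouth. The neck, gripped from above, runs 13 to 44 mm above this point; below it the body widens.
- jar: Open clear glass jar, 72 mm in diameter and 78 mm high, with a mouth 50 mm wide inside and 60 mm outside, about 300 g, loose on the bench. The dosing ball starts sitting in its mouth. Origin at the centre of its underside, z up.
- ring: The larger ring: a loose short length of white-painted steel pipe standing on end on the bench, 60 mm outside diameter, 50 mm inside, 30 mm high, about 170 g. Origin at the centre of its underside, z up its axis. With the dosing ball seated in it, the ball's half-way point is 62 mm above this origin (the ball's lowest point 18 mm above the bench).
- small_ring: The smaller ring, not to be used: the same white-painted pipe ring but 34 mm outside diameter, 25 mm inside, 30 mm high, about 80 g, loose. Origin at the centre of its underside, z up.
There are look-alikes about, which are no part of the job. What is shaped like the ring but red is not meant. What is shaped like the part that bears ball_mid but orange is not meant.

How it is judged:
By the outcome, as a careful person would: the job done as asked, in the order asked, and still so for the second after the job is handed in, with the robot touching nothing.
It also fails if it takes over 38 s, if anything falls off the work surface, if the arm or the gripper's body presses on something with over 40 N, if the wrist force passes 120 N, or if a joint passes its speed limit or range.

## Working session

There is one attempt and no reset: what is moved stays moved. The work goes in short steps, Python scripts to look and compute and a shell command to move; the robot and the scene stay as the last step left them, time stands still between calls to the robot, and variables do not carry over. Pictures are saved under pics/ and viewed, about 8 in all and at most 12, crops included, and the job is handed in when it is done.

```bash
mkdir -p pics; cat > h.py <<'E'
from workcell import *
import numpy as np, cv2, pickle
def snap(n,f):
    c=read_camera(n); cv2.imwrite(f'pics/{f}.png',c['image'][:,:,::-1]); pickle.dump(c,open(f'pics/{f}.pkl','wb')); return c
def load(f): return pickle.load(open(f'pics/{f}.pkl','rb'))
def ray(c,u,v):
    K=np.array(c['K']);d=np.array([c['k1'],0,0,0,0.])
    p=cv2.undistortPoints(np.array([[[u,v]]],float),K,d)[0,0]
    R=np.array(c['R']);t=np.array(c['t']);return -R.T@t, R.T@np.array([p[0],p[1],1])
def onz(c,u,v,z):
    o,d=ray(c,u,v);return o+d*(z-o[2])/d[2]
def proj(c,X):
    q=np.array(c['R'])@np.array(X)+np.array(c['t']);x=q[:2]/q[2];x=x*(1+c['k1']*(x@x));K=np.array(c['K']);return K[:2,:2]@x+K[:2,2]
E
python3 - <<'E'
from h import *
for n in ['scene','top']:
    c=snap(n,n+'0');print(n,c['k1'],ray(c,280,210),c['K'][0][0])
s=get_state();print(s)
a=load('scene0')['image'];b=load('top0')['image']
E
```

```text
scene -0.10046188345839113 (array([0.87906221, 0.30420384, 0.46873068]), array([-0.49403717, -0.64578432, -0.58228445])) 399.869591276988
top -0.040368673432113436 (array([ 0.45959818, -0.14083527,  0.82275555]), array([ 0.10841962,  0.01007223, -0.99412013])) 380.4061084461366
{'clock': 0.1, 'joint_pos': array([ 9.90416298e-01,  3.13916545e-01,  4.51244875e-02,  1.30359299e+00,
       -2.51332046e-05,  1.43121295e+00]), 'qvel': array([ 4.52747126e-04, -1.43769635e-03,  3.76897998e-03, -2.59180512e-05,
       -8.23916686e-04, -2.32206519e-04]), 'tau': array([ 2.77123225e-03, -4.81726348e+01,  2.99243867e+01,  1.27396433e-02,
       -1.41682772e-04, -2.62553107e-05]), 'tcp_pos': array([0.24509433, 0.51966431, 0.23051606]), 'orientation': array([-2.68057532e-04,  2.18618251e-01,  9.75810140e-01, -7.47869982e-04]), 'wrist_force': array([-0.30585555,  0.18638133,  0.15781851]), 'ft_torque': array([-0.01402553,  0.02300225,  0.00874612]), 'finger_gap': 0.08530675670257032}
```

View pics/scene0.png

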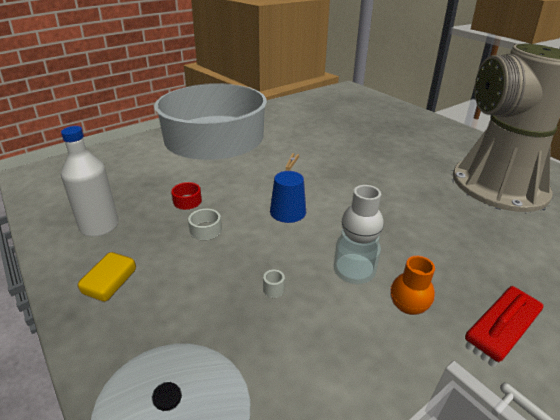

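View pics/top0.png

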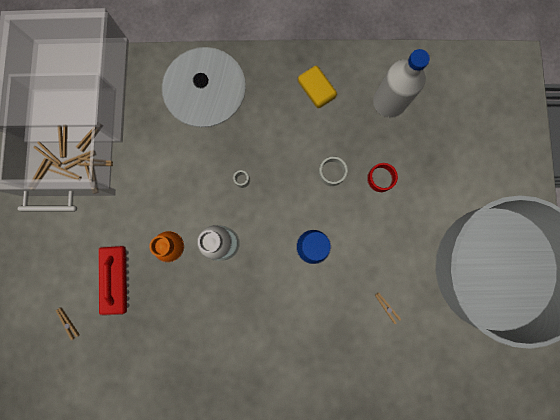

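The scene shows the white ball on the jar at scene (364,215) / top (213,241). The orange look-alike is at top (166,246). The large white ring is at top (333,170) / scene (205,224), the small ring at top (241,179), and the red ring at top (382,177). I choose the white ball and the white ring at (333,170), and check both in one close crop.

```bash
cat > m.py <<'E'
from h import *
c=load('top0');im=c['image']
def mask(im,box,thr):
    u0,v0,u1,v1=box;h=cv2.cvtColor(im,cv2.COLOR_RGB2HSV)
    m=((h[...,2]>thr)&(h[...,1]<60)).astype(np.uint8)*255
    o=np.zeros_like(m);o[v0:v1,u0:u1]=m[v0:v1,u0:u1];return o
def big(m):
    cs,_=cv2.findContours(m,cv2.RETR_EXTERNAL,cv2.CHAIN_APPROX_NONE);return max(cs,key=cv2.contourArea)
E
python3 - <<'E'
from m import *
g=im.max(2)
print('row',g[241,185:245].tolist());print('ring',g[170,312:356].tolist())
for nm,box,z in [('ring',(312,150,358,192),.03),('small',(228,166,254,192),.03)]:
    e=cv2.fitEllipse(cv2.convexHull(big(mask(im,box,140))));print(nm,e,onz(c,*e[0],z),onz(c,e[0][0]+15,e[0][1],z)-onz(c,*e[0],z))
a=cv2.resize(im[205:280,175:250],(390,390),interpolation=cv2.INTER_CUBIC);b=cv2.resize(im[140:200,310:370],(390,390),interpolation=cv2.INTER_CUBIC)
cv2.imwrite('pics/crop1.png',np.hstack([a,b])[:,:,::-1])
E
```

```text
row [116, 116, 119, 112, 115, 115, 115, 116, 117, 116, 114, 114, 135, 198, 184, 30, 48, 117, 194, 181, 179, 180, 181, 184, 182, 184, 181, 177, 170, 165, 167, 180, 185, 191, 177, 103, 40, 76, 116, 100, 91, 91, 84, 77, 74, 55, 78, 123, 124, 123, 129, 111, 65, 73, 92, 115, 106, 108, 111, 111]
ring [103, 103, 103, 104, 103, 100, 96, 132, 166, 134, 95, 108, 109, 105, 106, 108, 104, 105, 104, 109, 105, 108, 111, 112, 109, 106, 102, 102, 99, 99, 102, 102, 98, 132, 167, 132, 91, 97, 96, 103, 100, 107, 106, 105]
ring ((333.09808349609375, 169.72836303710938), (26.60367202758789, 26.920639038085938), 124.8070068359375) [ 0.63090231 -0.24635763  0.03      ] [-0.00029724 -0.03191951  0.        ]
small ((240.21316528320312, 177.3917236328125), (14.355623245239258, 14.750077247619629), 10.445984840393066) [ 0.61643055 -0.04914884  0.03      ] [-0.00035589 -0.03179783  0.        ]
```

View pics/crop1.png

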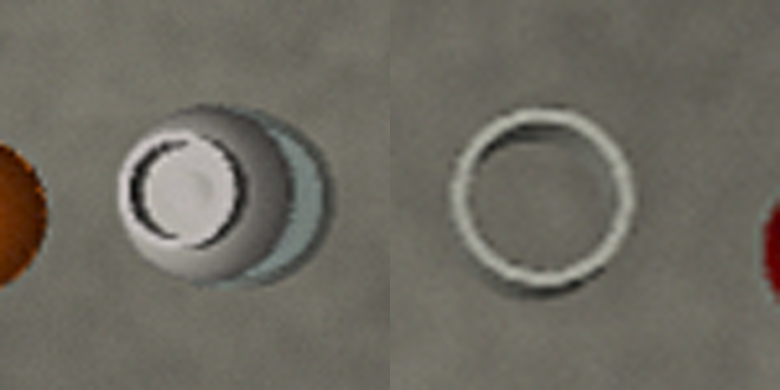

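The crop shows the white ball on the clear glass (mouth centre ≈ (211,241) top) and the thin white large ring (≈ (333,170)), both as described. Next I measure the ball and cross-check with the scene view.

```bash
python3 - <<'E'
from m import *
print('rim',onz(c,210.6,240.8,.154),'px radius mm',np.linalg.norm(onz(c,221.5,240.8,.154)-onz(c,199.7,240.8,.154)))
print('body',onz(c,214.2,241.7,.098))
s=load('scene0')
# scene: neck rim centre and ring top by mask
e=cv2.fitEllipse(cv2.convexHull(big(mask(s['image'],(185,203,225,245),150))));print(e)
R=onz(c,333.1,169.7,.03)
B=onz(c,210.6,240.8,.154)
print('ring->scene',proj(s,R),proj(s,R*[1,1,0]),'ball top->',proj(s,B),'bottom',proj(s,B*[1,1,0]))
a=cv2.resize(s['image'][180:290,325:400],(450,660)[:2],interpolation=cv2.INTER_CUBIC)[:600]
b=cv2.resize(s['image'][200:250,180:230],(300,300),interpolation=cv2.INTER_CUBIC)
p=np.zeros((600,750,3),np.uint8);p[:,:450]=a;p[:300,450:]=b
cv2.imwrite('pics/crop2.png',p[:,:,::-1])
E
```

```text
rim [ 0.47941673 -0.01170646  0.154     ] px radius mm 0.038393857023603664
body [ 0.47930584 -0.0077779   0.098     ]
((204.00743103027344, 217.61605834960938), (18.986597061157227, 31.976526260375977), 83.17438507080078)
ring->scene [205.24081254 216.39602325] [206.7265648  229.17994283] ball top-> [365.8168684  190.02743992] bottom [353.1293253  266.66091391]
```

View pics/crop2.png

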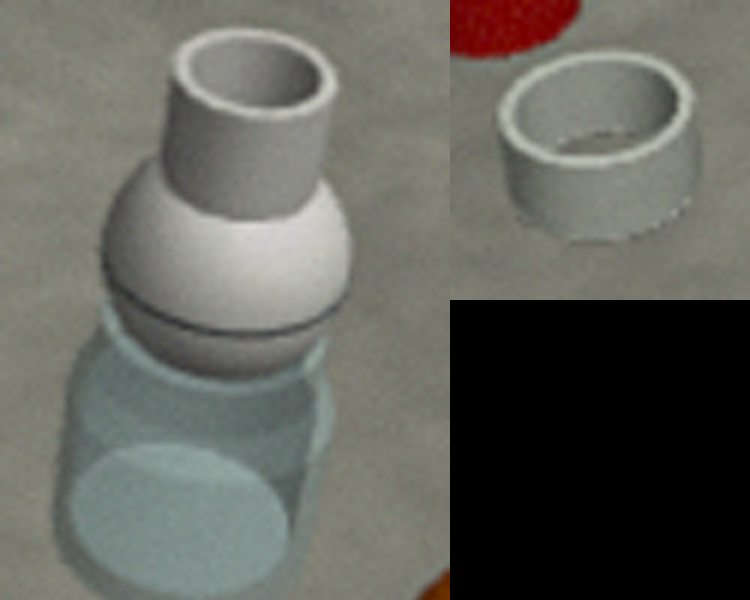

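```bash
cat >> h.py <<'E'
def units(p):
    from scipy.spatial.transform import Rotation as Ro
    s=get_state();w=s['orientation'];R=Ro.from_quat([w[1],w[2],w[3],w[0]])
    return np.round(R.inv().apply(np.array(p)-s['tcp_pos'])/.04,3)
E
python3 - <<'E'
from m import *
s=load('scene0')
B2=onz(s,367.1,191.8,.154);R2=onz(s,204.1,217.6,.03);print('scene',B2,R2)
print('gap top',onz(c,333.1,169.7,.03)-onz(c,210.6,240.8,.154),'gap scene',R2-B2)
print(units([.479,-.012,.24]))
E
```

```text
scene [ 0.48142327 -0.00727697  0.154     ] [ 0.63443539 -0.24428391  0.03      ]
gap top [ 0.15154691 -0.23465684 -0.124     ] gap scene [ 0.15301211 -0.23700693 -0.124     ]
[-10.96   -9.526  -0.224]
```

```bash
python3 -m crank '{"travel":[[-0.75,-0.65,0],[-1.5,-1.3,0],[-2.2,-1.9,-0.1],[-3,-2.6,-0.2],[-3.7,-3.2,-0.2]],"turn":[0,0,0,0,0]}' 85 && python3 -m crank '{"travel":[[-0.75,-0.65,0],[-1.5,-1.3,0],[-2.2,-1.9,0],[-3,-2.6,0],[-3.7,-3.2,0]],"turn":[0,0,0,0,0]}' && python3 -m crank '{"travel":[[-0.75,-0.65,0],[-1.5,-1.3,0],[-2.2,-1.9,0],[-3,-2.6,0],[-3.5,-3.1,0]],"turn":[0,0,0,0,0]}' && python3 - <<'E'
from m import *
print(units([.480,-.010,.24]))
w=snap('wrist','w1');print(get_state()['tcp_pos'],get_state()['clock'],get_state()['joint_pos'],ray(w,280,210),proj(w,[.48,-.01,.154]))
E
```

```text
clock: 0.52
tcp_pos: [0.3248, 0.3394, 0.2395]
orientation: [0.0, 0.218, 0.976, -0.0]
wrist_force: [0.4, 0.9, -0.1]
finger_gap: 0.0851
clock: 0.93
tcp_pos: [0.4039, 0.1602, 0.2391]
orientation: [-0.0, 0.219, 0.976, -0.0]
wrist_force: [1.3, 0.5, 0.4]
finger_gap: 0.085
clock: 1.35
tcp_pos: [0.4786, -0.0126, 0.239]
orientation: [0.0, 0.219, 0.976, -0.0]
wrist_force: [-0.0, -0.0, 0.2]
finger_gap: 0.0851
[-0.005  0.075 -0.026]
[ 0.48032321 -0.01612843  0.23871656] 1.4 [-0.19898617  0.12670925 -0.17385509  1.26817227 -0.00287139  0.24684028] (array([0.41816273, 0.01578982, 0.38128531]), array([ 0.22015622, -0.11602953, -0.96865163])) [289.05085464 223.24180012]
```

View pics/w1.png

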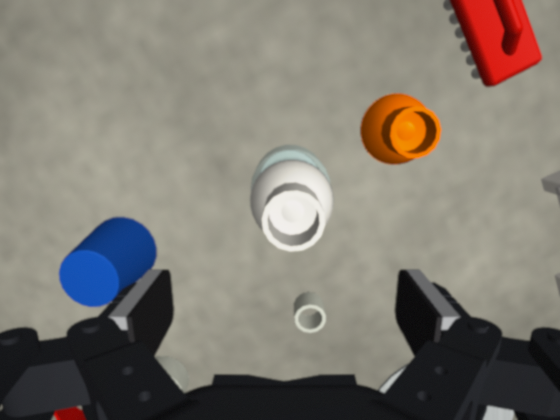

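Wrist view: the ball's mouth is centred at ≈ (294,218), the orange decoy is well clear at (400,130), and the jaws are open on either side.

```bash
python3 - <<'E'
from m import *
w=load('w1');im=w['image']
B=onz(w,294,218,.154);print(B, np.linalg.norm(onz(w,326,218,.154)-onz(w,262,218,.154)))
print(proj(w,[.48,-.01,.098]))
p=cv2.resize(im[140:260,240:345],None,fx=5,fy=5,interpolation=cv2.INTER_CUBIC)
for P,col in [([.4795,-.0115],(255,0,0)),(B[:2],(0,255,0)),([.4814,-.0073],(0,0,255))]:
  for z,r in [(.154,.02),(.078,.03)]:
    q=[proj(w,[P[0]+r*np.cos(a),P[1]+r*np.sin(a),z]) for a in np.linspace(0,6.28,60)]
    cv2.polylines(p,[((np.array(q)-[239.5,139.5])*5).astype(int)],True,col,1)
cv2.imwrite('pics/crop3.png',p[:,:,::-1])
E
```

```text
[ 0.47823415 -0.00574962  0.154     ] 0.040056118594898764
[288.10453389 202.72571411]
```

View pics/crop3.png

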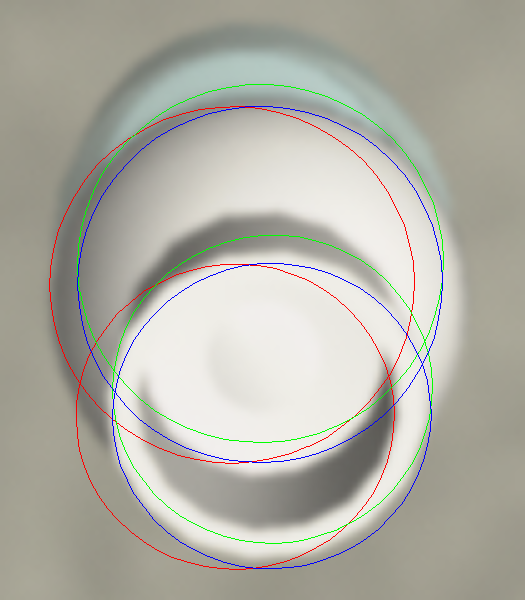

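The mouth circle sits between the green and blue overlays, at about (293.5,219). That gives a ball axis of about (0.480, -0.0075), and all three views agree within about 4 mm. I line up next, then descend to TCP z ≈ 0.126.

```bash
python3 - <<'E'
from m import *
print(units([.480,-.0075,.126]),get_state()['tcp_pos'])
E
```

```text
[0.108 0.198 2.817] [ 0.48032321 -0.01612843  0.23871656]
```

```bash
python3 -m crank '{"travel":[[0.1,0.2,0.3],[0.1,0.2,1.0],[0.1,0.2,1.7],[0.1,0.2,2.3],[0.1,0.2,2.6]],"turn":[0,0,0,0,0]}' 85 && python3 -m crank '{"travel":[[0,0,0.1],[0,0,0.2],[0,0,0.2]],"turn":[0,0,0]}' 60 && python3 - <<'E'
from m import *
print(units([.480,-.0075,.126]),get_state()['wrist_force'],get_state()['finger_gap'])
snap('wrist','w2')
E
```

```text
clock: 1.82
tcp_pos: [0.475, -0.0002, 0.132]
orientation: [-0.002, 0.219, 0.976, -0.0]
wrist_force: [0.0, -0.1, 0.2]
finger_gap: 0.085
clock: 2.07
tcp_pos: [0.4773, -0.0005, 0.1271]
orientation: [-0.0, 0.219, 0.976, 0.0]
wrist_force: [-0.1, -0.6, 0.1]
finger_gap: 0.0602
[-0.136 -0.129  0.028] [-0.14223533 -0.59228008  0.14950324] 0.06016803958012896
```

View pics/w2.png

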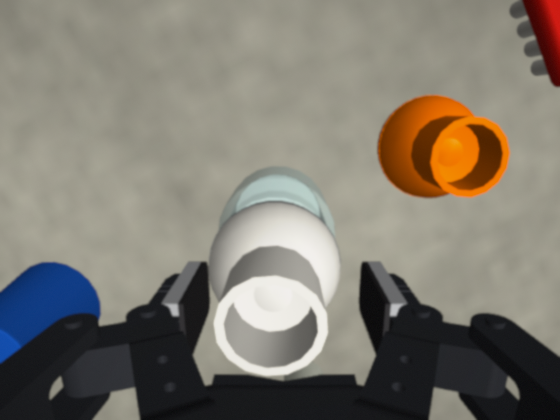

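The wrist view has the neck centred at column ≈ 271, while the jaws' centre is at ≈ 284. The tool is about 5 mm off toward +y, which matches the computed (-0.14, -0.13) units. I correct this, then close.

```bash
python3 -m crank '{"travel":[[-0.07,-0.07,0],[-0.14,-0.12,0.03],[-0.14,-0.12,0.03],[-0.14,-0.12,0.03]],"turn":[0,0,0,0]}' 60 && python3 -m crank '{"travel":[[0,0,0],[0,0,0],[0,0,0],[0,0,0],[0,0,0]],"turn":[0,0,0,0,0]}' 36 40 && python3 -m crank '{"travel":[[0,0,0],[0,0,0],[0,0,0]],"turn":[0,0,0]}'
```

```text
clock: 2.45
tcp_pos: [0.4809, -0.0078, 0.1266]
orientation: [0.001, 0.219, 0.976, 0.0]
wrist_force: [-0.9, 1.3, -0.5]
finger_gap: 0.0602
clock: 2.87
tcp_pos: [0.4805, -0.0074, 0.1263]
orientation: [0.0, 0.219, 0.976, -0.0]
wrist_force: [0.3, -1.1, 2.9]
finger_gap: 0.0387
clock: 3.12
tcp_pos: [0.4805, -0.0074, 0.1263]
orientation: [0.0, 0.219, 0.976, 0.0]
wrist_force: [-0.0, -1.1, 3.0]
finger_gap: 0.039
```

```bash
python3 -m crank '{"travel":[[0,0,-0.15],[0,0,-0.35],[0,0,-0.6],[0,0,-0.9],[0,0,-1.3]],"turn":[0,0,0,0,0]}' 30 45 && python3 -m crank '{"travel":[[0,0,-0.4],[0,0,-0.7],[0,0,-0.9],[0,0,-0.9],[0,0,-0.9]],"turn":[0,0,0,0,0]}' && python3 - <<'E'
from m import *
s=snap('scene','s2');t=snap('top','t2');print(get_state()['tcp_pos'],get_state()['finger_gap'])
p=np.vstack([np.hstack([cv2.resize(s['image'][90:300,240:450],(400,400)),cv2.resize(t['image'][140:300,130:290],(400,400))])])
cv2.imwrite('pics/c4.png',p[:,:,::-1])
E
```

```text
clock: 3.53
tcp_pos: [0.4798, -0.0073, 0.1786]
orientation: [-0.001, 0.219, 0.976, 0.0]
wrist_force: [-0.4, -0.5, -1.4]
finger_gap: 0.0388
clock: 3.95
tcp_pos: [0.4806, -0.0075, 0.2145]
orientation: [0.001, 0.219, 0.976, 0.0]
wrist_force: [-0.6, 0.1, -1.3]
finger_gap: 0.0388
[ 0.47988051 -0.00733325  0.21340484] 0.0384941051689214
```

View pics/c4.png

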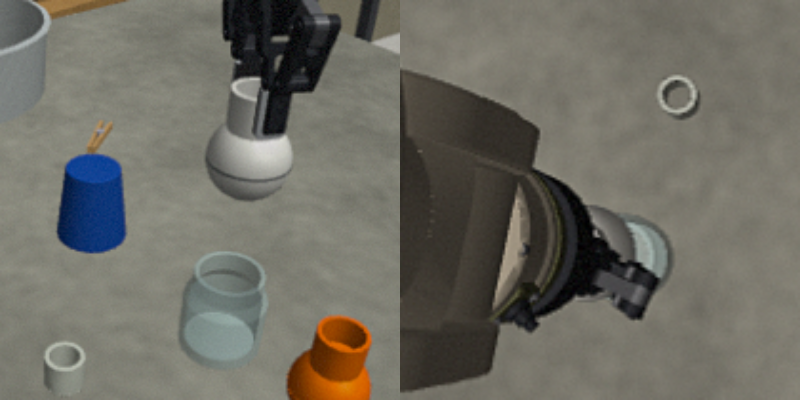

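The ball is lifted upright in the gripper (scene crop, ball at (250,140)) and the jar still stands in place. I now move beside the ring, where the wrist camera can see both ring and ball.

```bash
python3 -m crank '{"travel":[[-0.3,-0.1,0],[-0.9,-0.25,0],[-1.6,-0.45,0],[-2.3,-0.6,0],[-3.0,-0.8,0]],"turn":[0,0,0,0,0]}' && python3 -m crank '{"travel":[[-0.7,-0.2,0],[-1.4,-0.4,0],[-2.0,-0.55,0],[-2.5,-0.7,0],[-2.7,-0.72,0]],"turn":[0,0,0,0,0]}' && python3 -m crank '{"travel":[[0,0,0],[0,0,0],[0,0,0],[0,0,0]],"turn":[0,0,0,0]}' && python3 - <<'E'
from m import *
w=snap('wrist','w3');s=get_state();print(s['tcp_pos'],s['finger_gap'])
im=w['image'];q=proj(w,[.6328,-.2435,.03]);print(q)
T=s['tcp_pos'];print('ball rim',proj(w,T+[0,0,.028]))
for i in range(0):pass
for r,z in [(.03,.03),(.025,.03)]:
    pass
e=cv2.fitEllipse(cv2.convexHull(big(mask(im,(int(q[0])-48,int(q[1])-40,int(q[0])+42,int(q[1])+40),160))));print(e,onz(w,*e[0],.03))
E
```

```text
clock: 4.47
tcp_pos: [0.5764, -0.0887, 0.2131]
orientation: [-0.0, 0.219, 0.976, 0.0]
wrist_force: [0.8, 0.7, -0.8]
finger_gap: 0.0388
clock: 4.88
tcp_pos: [0.6624, -0.1629, 0.2117]
orientation: [-0.0, 0.22, 0.976, -0.0]
wrist_force: [-0.0, -0.1, -1.4]
finger_gap: 0.0387
clock: 5.22
tcp_pos: [0.66, -0.1591, 0.214]
orientation: [-0.0, 0.218, 0.976, 0.0]
wrist_force: [0.2, 0.9, -0.8]
finger_gap: 0.0388
[ 0.6600887  -0.15907732  0.21425413] 0.038880403711967354
[185.72812692 204.14768903]
ball rim [284.86562759 316.84600608]
((184.47366333007812, 202.7365264892578), (67.32269287109375, 69.3680191040039), 62.9877815246582) [ 0.6311819  -0.24389245  0.03      ]
```

View pics/w3.png

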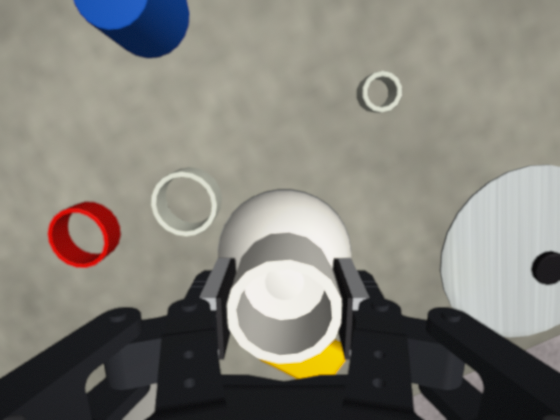

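The large ring is at (184,203) in the wrist view, which gives (0.6312,-0.2439) and agrees with the other two views within about 2 mm. The held ball's mouth is at (284,312), about 1.7 mm toward tool +x from the TCP axis. The target TCP is therefore about (0.6327,-0.2442).

```bash
python3 - <<'E'
from m import *
print(units([.6327,-.2442,.100]))
E
```

```text
[-0.288 -2.217  2.856]
```

```bash
python3 -m crank '{"travel":[[-0.05,-0.4,0],[-0.15,-1.0,0.1],[-0.2,-1.6,0.3],[-0.29,-2.0,0.5],[-0.29,-2.22,0.7]],"turn":[0,0,0,0,0]}' && python3 -m crank '{"travel":[[0,0,0.5],[0,0,1.0],[0,0,1.4],[0,0,1.6],[0,0,1.6]],"turn":[0,0,0,0,0]}' && python3 -m crank '{"travel":[[0,0,0],[0,0,0],[0,0,0]],"turn":[0,0,0]}' && python3 - <<'E'
from m import *
print(units([.6327,-.2442,.0783]),get_state()['tcp_pos'])
s=snap('scene','s3');cv2.imwrite('pics/c5.png',cv2.resize(s['image'][110:270,125:285],(500,500))[:,:,::-1])
E
```

```text
clock: 5.68
tcp_pos: [0.6325, -0.2474, 0.1859]
orientation: [0.0, 0.22, 0.976, -0.0]
wrist_force: [0.1, -0.3, -0.5]
finger_gap: 0.0389
clock: 6.1
tcp_pos: [0.6316, -0.244, 0.1193]
orientation: [-0.002, 0.219, 0.976, 0.001]
wrist_force: [-0.0, 0.8, -0.7]
finger_gap: 0.0386
clock: 6.35
tcp_pos: [0.6341, -0.2452, 0.1236]
orientation: [0.001, 0.218, 0.976, -0.0]
wrist_force: [0.1, 0.7, -1.2]
finger_gap: 0.0386
[0.046 0.008 1.133] [ 0.63412132 -0.24522689  0.12363053]
```

View pics/c5.png

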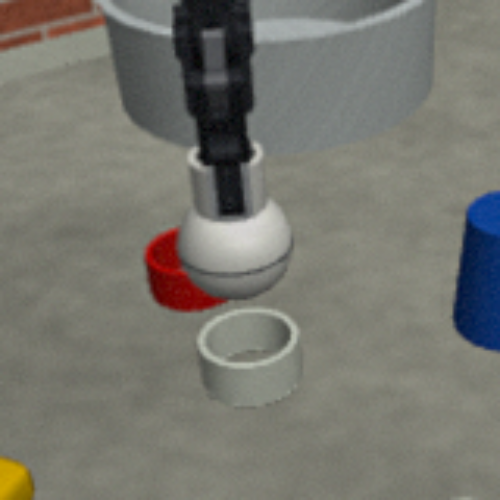

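The ball hangs over the large ring: ball at crop (236,245), ring top at (249,335). Camera perspective predicts about 239, so it is centred within ≈ 2 mm. I lower it gently.

```bash
python3 -m crank '{"travel":[[0.05,0,0.2],[0.05,0,0.45],[0.05,0,0.65],[0.05,0,0.85],[0.05,0,0.92]],"turn":[0,0,0,0,0]}' && python3 -m crank '{"travel":[[0,0,0],[0,0,0],[0,0,0.05],[0,0,0.05],[0,0,0.05]],"turn":[0,0,0,0,0]}'  && python3 -m crank '{"travel":[[0,0,0.03],[0,0,0.06],[0,0,0.06],[0,0,0.06]],"turn":[0,0,0,0]}'
```

```text
clock: 6.82
tcp_pos: [0.6302, -0.2435, 0.0828]
orientation: [-0.002, 0.219, 0.976, 0.001]
wrist_force: [-0.2, 0.4, -1.0]
finger_gap: 0.0391
clock: 7.23
tcp_pos: [0.6316, -0.2442, 0.0836]
orientation: [0.0, 0.219, 0.976, -0.0]
wrist_force: [0.0, 0.3, -0.4]
finger_gap: 0.0389
clock: 7.57
tcp_pos: [0.6314, -0.2441, 0.0808]
orientation: [0.0, 0.219, 0.976, 0.0]
wrist_force: [-0.9, -0.1, -1.6]
finger_gap: 0.0389
```

```bash
python3 -m crank '{"travel":[[0,0,0.03],[0,0,0.05],[0,0,0.05],[0,0,0.05]],"turn":[0,0,0,0]}' && python3 -m crank '{"travel":[[0,0,0.02],[0,0,0.03],[0,0,0.03],[0,0,0.03]],"turn":[0,0,0,0]}'
```

```text
clock: 7.9
tcp_pos: [0.6319, -0.2445, 0.0795]
orientation: [0.001, 0.219, 0.976, -0.0]
wrist_force: [0.1, -1.4, 2.7]
finger_gap: 0.0388
clock: 8.23
tcp_pos: [0.6322, -0.2448, 0.0789]
orientation: [0.001, 0.219, 0.976, -0.0]
wrist_force: [-0.1, -1.1, 5.3]
finger_gap: 0.0387
```

Contact came at the expected height (0.079 against 0.0783 predicted), with about 1 N of side force, so the ball is seated. I open a little, check, then open fully.

```bash
python3 -m crank '{"travel":[[0,0,0],[0,0,0],[0,0,0],[0,0,0]],"turn":[0,0,0,0]}' 46 20 && python3 - <<'E'
from m import *
s=snap('scene','s4');w=snap('wrist','w4')
cv2.imwrite('pics/c6.png',np.hstack([cv2.resize(s['image'][130:250,145:265],(400,400)),cv2.resize(w['image'][130:410,140:420],(400,400))])[:,:,::-1])
E
```

```text
clock: 8.57
tcp_pos: [0.631, -0.2437, 0.077]
orientation: [-0.001, 0.219, 0.976, 0.0]
wrist_force: [-0.9, 0.8, -1.1]
finger_gap: 0.0462
```

View pics/c6.png

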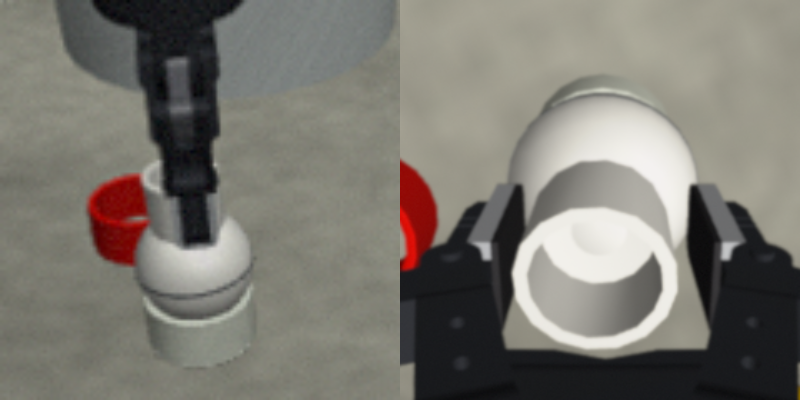

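Seated in the ring with the fingers free on both sides (scene crop ball (195,265), ring (200,335)). I open and retreat straight up.

```bash
python3 -m crank '{"travel":[[0,0,0],[0,0,0],[0,0,-0.1],[0,0,-0.25],[0,0,-0.45]],"turn":[0,0,0,0,0]}' 70 && python3 -m crank '{"travel":[[0,0,-0.4],[0,0,-0.9],[0,0,-1.5],[0,0,-2.1],[0,0,-2.7]],"turn":[0,0,0,0,0]}' && python3 -m crank '{"travel":[[0.6,0.6,-0.2],[1.3,1.3,-0.2],[2,2,-0.2],[2.8,2.8,-0.2],[3.6,3.6,-0.2]],"turn":[0,0,0,0,0]}' && python3 -m crank '{"travel":[[0.6,0.6,0],[1.2,1.2,0],[1.5,1.5,0],[1.5,1.5,0],[1.5,1.5,0]],"turn":[0,0,0,0,0]}' && python3 - <<'E'
from m import *
s=snap('scene','s5');t=snap('top','t5')
cv2.imwrite('pics/c7.png',np.hstack([cv2.resize(s['image'][130:290,145:385],(480,320)),cv2.resize(t['image'][140:220,270:350],(320,320))])[:,:,::-1])
s0=load('scene0');print([proj(s,[.6325,-.2445,z]).round(1).tolist() for z in (0,.03,.05,.106)],[proj(t,[.6325,-.2445,z]).round(1).tolist() for z in (.03,.106)])
E
```

```text
clock: 9.08
tcp_pos: [0.6312, -0.2439, 0.0959]
orientation: [-0.0, 0.219, 0.976, 0.0]
wrist_force: [-0.1, 0.3, 0.4]
finger_gap: 0.0699
clock: 9.5
tcp_pos: [0.6314, -0.2441, 0.2059]
orientation: [0.001, 0.219, 0.976, -0.0]
wrist_force: [1.1, -0.6, -0.8]
finger_gap: 0.0698
clock: 9.92
tcp_pos: [0.5645, -0.0579, 0.2129]
orientation: [0.001, 0.219, 0.976, 0.0]
wrist_force: [0.7, 1.0, 0.3]
finger_gap: 0.07
clock: 10.33
tcp_pos: [0.5366, 0.0214, 0.213]
orientation: [0.001, 0.218, 0.976, -0.0]
wrist_force: [0.5, 0.6, 0.1]
finger_gap: 0.0701
[[206.5, 230.0], [205.0, 217.2], [204.0, 208.3], [200.9, 181.9]] [[332.2, 169.0], [337.1, 160.5]]
```

View pics/c7.png

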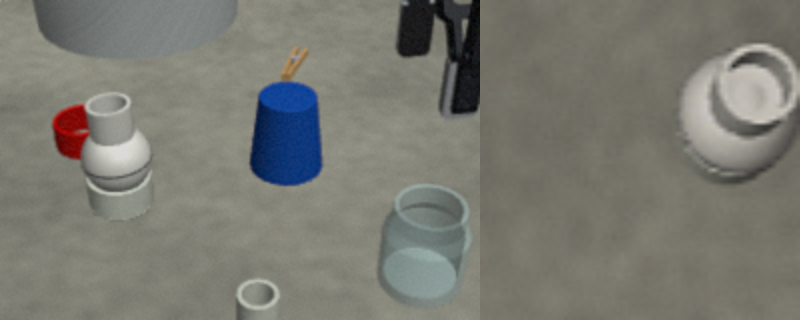

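The ball stands in the large ring, with jar and small ring in place; the mouth is at scene ≈ (199.5,181.5) against (200.9,181.9) predicted. The picture budget is used up, so I check tilt and displacement numerically.

```bash
python3 - <<'E'
from m import *
def axis(c,box,thr,rows):
    m=mask(c['image'],box,thr);P=[]
    for v in range(*rows):
        x=np.where(m[v]>0)[0]
        if len(x)>8:P.append((v,(x.min()+x.max())/2,x.max()-x.min()+1))
    return np.array(P)
for nm,b,rows,X,z0 in [('scene0',(340,180,395,225),(192,207),(.480,-.0075),.11),('s5',(180,170,228,215),(184,198),(.6325,-.2445),.062)]:
    c=load(nm);P=axis(c,b,125,rows);k=np.polyfit(P[:,0],P[:,1],1)[0]
    a,d=proj(c,[*X,z0+.013]),proj(c,[*X,z0+.044]);print(nm,'slope',k,'upright slope',(d-a)[0]/(d-a)[1],P[:,2])
# things unmoved: shift of ring-lower part, jar, small ring between before/after
A,B=load('scene0'),load('s5')
for nm,(u0,v0,u1,v1) in {'ringbase':(186,224,226,242),'small':(258,266,290,302),'jar':(330,245,385,285)}.items():
    T=cv2.cvtColor(A['image'],7)[v0:v1,u0:u1];r=cv2.matchTemplate(cv2.cvtColor(B['image'],7)[v0-8:v1+8,u0-8:u1+8],T,cv2.TM_CCOEFF_NORMED);_,m,_,l=cv2.minMaxLoc(r);print(nm,m,(l[0]-8,l[1]-8))
t=load('t5');t0=load('top0')
for nm,c,b,X,z in [('t0',t0,(190,222,236,264),(.480,-.0075),.098),('t5',t,(312,145,362,192),(.6325,-.2445),.05)]:
    h=cv2.convexHull(big(mask(c['image'],b,130)));print(nm,cv2.minEnclosingCircle(h),proj(c,[*X,z]),proj(c,[*X,z+.056]))
q=read_camera('scene');print('motion since',np.abs(q['image'][170:245,180:230].astype(int)-B['image'][170:245,180:230]).mean())
# top: mouth interior dark arc -> outer neck ellipse via Hough
for nm,c,(u0,v0,u1,v1),X,z in [('t0',t0,(185,215,245,270),(.480,-.0075),.154),('t5',t,(310,140,365,195),(.6325,-.2445),.106)]:
    g=cv2.resize(cv2.cvtColor(c['image'],7)[v0:v1,u0:u1],None,fx=6,fy=6,interpolation=2)
    H=cv2.HoughCircles(g,cv2.HOUGH_GRADIENT,1,20,param1=120,param2=18,minRadius=45,maxRadius=70)
    print(nm,None if H is None else [((x/6+u0-.4).round(1),(y/6+v0-.4).round(1),(r/6).round(1)) for x,y,r in H[0][:3]],proj(c,[*X,z]))
E
```

```text
scene0 slope 0.01785714285714123 upright slope -0.16582651740484727 [55. 55. 55. 55. 54. 48. 45. 41. 42. 53. 55. 55. 55. 55. 55.]
s5 slope 0.17692307692308024 upright slope 0.11367583109359565 [40. 40. 39. 38. 36. 35. 34. 35. 34. 34. 34. 43. 34. 33.]
ringbase 0.9124764204025269 (0, 0)
small 0.9891995191574097 (0, 0)
jar 0.9820802211761475 (0, 0)
t0 ((209.0, 242.5), 13.82941722869873) [214.0575397  241.33537436] [208.21504361 240.48886865]
t5 ((334.0, 165.5), 17.356653213500977) [333.41149415 166.92146961] [337.13479679 160.50885568]
motion since 2.4128
t0 [(np.float32(209.7), np.float32(240.8), np.float32(10.3))] [208.21504361 240.48886865]
t5 [(np.float32(339.0), np.float32(160.4), np.float32(9.9)), (np.float32(336.5), np.float32(162.8), np.float32(10.8))] [337.13479679 160.50885568]
```

The ring, jar and small ring show 0 px shift. In the top view the mouth sits +1.9 px from the upright prediction, against +1.5 px before the grasp. That is the same camera bias, so any tilt is about 1° at most.

```bash
python3 -c "
from h import *
print(get_state()['clock']);print(hand_in())"
```

```text
10.4833
the job is handed in; nothing more can be done
None
```

I took the white dosing ball by its neck out of the jar and set it in the larger white ring. I then opened the gripper, backed off and handed the job in at 10.5 s. No verdict was reported.

**Seating:** the ball made contact at TCP z ≈ 0.079 m, against 0.0783 m predicted. The wrist force peaked at about 5 N in the readings I took.

**Nothing disturbed:** the ring base, jar and small ring showed no pixel shift between the first and last scene pictures.

**Upright:** the neck's mouth is within about 1.5 px of the upright prediction in the scene view. In the top view it is 1.9 px off, close to the 1.5 px seen before the grasp, so I estimate the tilt at about 1° at most.

**Checks that failed or disagreed:**
- The scene check of the neck's slope failed, because its mask picked up other light surfaces. I did not use it.
- The three cameras placed the ball up to about 6 mm apart in y, because the top view is biased.
- The last two scene frames differed by 2.4 grey levels around the ball. I took that as image noise and did not check it further.

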